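# Build the test-sieve stack on the shaker

## Task

Build the sieve stack on the shaker: onto the receiving pan that is fixed on it put the fine sieve, on that the medium sieve, then the coarse sieve, and the lid on top, each seated fully home in the ring below. Leave the other small things on the bench (vial, jar, dish, stopper, cap) where they are.

Things in the scene. Friction and masses are not known exactly. Their poses are not given: they have to be found in the camera images.
- pan_rim (a point): Centre of the rim of the receiving pan, 75 mm above the bench, z up. The pan: open steel ring, 58 mm outer, 53 mm inner diameter, 30 mm tall, 27 mm deep, closed bottom, fixed in the middle of the shaker, a blue box 110 (x) by 100 (y) mm, 40 mm tall with a grey deck and a 68 mm dark disc 5 mm thick under the pan. All fixed. Sieves and lid fit pan and one another with 2.5 mm play all round.
- sieve_fine: Fine sieve, the lowest. Loose, upright. Foot 48 mm diameter, 8 mm tall (lowest 3 mm taper to 44); above, an open steel ring, 58 mm outer (grip here), 53 mm inner diameter; 30 mm tall; dense mesh of 3.4 mm pitch, 9 mm above the underside. Seated, the foot sinks 8 mm into the ring below and the shoulder rests on its rim: adds 22 mm. Origin: centre of underside, z up. 80-150 g.
- sieve_medium: Medium sieve. Loose, upright. Foot 48 mm diameter, 8 mm tall (lowest 3 mm taper to 44); above, an open steel ring, 58 mm outer (grip here), 53 mm inner diameter; 38 mm tall; mesh of 8.5 mm pitch, 7 wires each way, 9 mm above the underside. Seated, the foot sinks 8 mm into the ring below and the shoulder rests on its rim: adds 30 mm. Origin: centre of underside, z up. 80-150 g.
- sieve_coarse: Coarse sieve, the tallest. Loose, upright. Foot 48 mm diameter, 8 mm tall (lowest 3 mm taper to 44); above, an open steel ring, 58 mm outer (grip here), 53 mm inner diameter; 46 mm tall; mesh of 18 mm pitch, 3 thick wires each way, 9 mm above the underside. Seated, the foot sinks 8 mm into the ring below and the shoulder rests on its rim: adds 38 mm. Origin: centre of underside, z up. 80-150 g.
- lid: Lid, loose, upright. Foot 48 mm diameter, 8 mm tall (lowest 3 mm taper to 44); steel disc 58 mm diameter, 8 to 13 mm above the underside; round black knob to grip, 20 mm diameter, 13 to 33 mm above the underside. Seated, the foot sinks 8 mm into the ring below and the disc rests on its rim. Origin: centre of underside, z up. 65-125 g.
- vial: Bystander: glass sample vial with white cap, 22 mm diameter, 50 mm tall, loose and upright. Origin: centre of its underside.
- jar: Bystander: small amber jar with blue cap, 36 mm diameter, 42 mm tall, loose and upright. Origin: centre of its underside.
- dish: Bystander: square grey weighing dish, 55 by 55 mm, 12 mm tall, loose. Origin: centre of its underside.
- stopper: Bystander: dark rubber stopper, 24 mm diameter at the foot, 30 mm at the top, 24 mm tall, loose. Origin: centre of its underside.
- cap: Bystander: black screw cap, 20 mm diameter, 13 mm tall, loose. Origin: centre of its underside.
Mind the look-alikes: they are no part of the job. Leave any red look-alike of the lid alone.

How it is judged:
At the end, for the whole second after the job is handed in: The fine sieve sits in the pan, the medium in the fine, the coarse in the medium and the lid in the coarse: each centred within 5 mm on the one below, seated to within 2.5 mm of its full depth, upright within 0.06 rad, released and at rest (horizontal distance between sieve_fine and pan_rim below 0.005 m and z of sieve_fine in the frame of pan_rim between -0.0105 and -0.0055 m and angle between each of sieve_fine, sieve_medium, sieve_coarse, lid's own z axis and vertical below 0.06 rad and linear speed of each of sieve_fine, sieve_medium, sieve_coarse, lid below 0.02 m/s and angular speed of each of sieve_fine, sieve_medium, sieve_coarse, lid below 0.2 rad/s and horizontal distance between sieve_medium and sieve_fine below 0.005 m and z of sieve_medium in the frame of sieve_fine between 0.0195 and 0.0245 m and horizontal distance between sieve_coarse and sieve_medium below 0.005 m and z of sieve_coarse in the frame of sieve_medium between 0.0275 and 0.0325 m and horizontal distance between lid and sieve_coarse below 0.005 m and z of lid in the frame of sieve_coarse between 0.0355 and 0.0405 m); the robot touches nothing.
It fails at once if the vial is displaced by more than 30 mm (distance of vial from where it was at the start of the episode above 0.03 m).
It fails at once if the jar is displaced by more than 30 mm (distance of jar from where it was at the start of the episode above 0.03 m).
It fails at once if the dish is displaced by more than 30 mm (distance of dish from where it was at the start of the episode above 0.03 m).
It fails at once if the stopper is displaced by more than 30 mm (distance of stopper from where it was at the start of the episode above 0.03 m).
It fails at once if the cap is displaced by more than 30 mm (distance of cap from where it was at the start of the episode above 0.03 m).
It also fails if it takes over 106 s, if anything falls off the work surface, if the arm or the gripper's body presses on something with over 40 N, if the wrist force passes 120 N, or if a joint passes its speed limit or range.

## Robot

A 7-joint arm with a two-finger parallel gripper is mounted at the origin on the work surface. World frame = base frame: x ahead of the robot, y to its left, z up, the work surface at z = 0. Lengths are in m, angles in rad, forces in N, time in s.
With the tool pointing down it reaches from about 0.425 to 0.95 m from the base axis. Payload 4.7 kg.
Tool frame: the origin (TCP) lies on the centre line of the jaws, within the pads' length; the fingertips stand robot.nose_length ahead of it and the grasp point (between the pads) lies 8 mm behind it (robot.nose_length is the distance from the TCP to the fingertips, in m); z points along the fingers, x is the direction in which the jaws open and shut, and the axes are right-handed (so a half turn about z gives the same grasp; the last joint's range is limited). The gripper opens to 85 mm and grips with 20 to 120 N. Pads are 22 mm wide; open, the fingers measure 114 mm over their backs; the gripper's body (76 mm by 85 mm) begins 54 mm behind the grasp point. The pads swing forward as they close: fully open they stand 13 mm farther back than shut.
Start: joints at [1.132, 0.469, -0.049, 1.532, 0.024, 1.141, -0.082], TCP at [0.269, -0.619, 0.204] pointing down, gripper open.
Joint ranges: [-2.59, 2.59], [-0.33, 1.99], [-1.39, 1.29], [0.1, 2.45], [-1.04, 4.18], [0.21, 1.99], [-2.66, 2.66]. Speed limits (rad/s): [2.57, 2.57, 3.14, 3.14, 3.14, 3.14, 3.14].

## Interface

Orientations are given as [roll, pitch, yaw] about the fixed x, y, z axes, in that order (R = Rz(yaw) Ry(pitch) Rx(roll)).
In Python, from plant import robot gives the robot as it stands. Calls block until the motion is done:
- robot.goto(position, orientation): joint-space move of the TCP to a pose.
- robot.move_straight(position, vel=0.15, attitude=None, contact_N=None): straight line of the TCP; attitude=None keeps the orientation; vel is the mean speed in m/s. With contact_N (N) it stops when the force on the tool has changed by that much, and returns True; else False.
- robot.move_joints(angles): joint-space move.
- robot.grip(opening, strength=None): opening from 0.0 (shut) to 1.0 (fully open); strength is the grip in N (None keeps the last); returns when the fingers have stopped.
- robot.sleep(seconds).
- robot.inverse_kinematics(position, orientation): joint angles nearest the present ones, or None.
- robot.sense(): the state.
- robot.grab_frame(name): name is "side" or "top" or "wrist"; returns a dict with "image" (420x560x3 uint8, red, green, blue), "range_z" (420x560 float32, m along the optical axis (not along the pixel's ray), 0 where there is no reading), "fx", "fy", "cx", "cy" (pixels), "dist_coeffs" ([k1, k2, p1, p2, k3] as OpenCV has them; the pictures are not rectified), "R" (3x3) and "t" (3): a world point X has camera coordinates R X + t. Camera axes: x right, y down, z forward; pixel columns grow to the right and rows downward; lengths in m; the calibration is good to about 2 mm. A picture is of the moment at which its call begins.
A pose or a line that the arm cannot do raises robot.IKError and nothing moves.
- robot.close_job(): hands the job in, once; it reports no verdict.
The state is a dict: "t": time; "joint_pos": joint angles; "joint_velocities": joint speeds; "effort": joint torques, N m; "tcp_pos": TCP position; "tcp_rot": TCP orientation; "wrist_force": force on the tool from outside, world axes, zero at the start; "torque": the same for the moment, N m; "opening": opening from 0.0 (shut) to 1.0 (fully open).
Only numpy, scipy, OpenCV 4.12 (cv2) and the standard library are available. Lean on these libraries where they do the work, as an engineer would, in place of code of your own. Each camera call takes 0.05 s, during which the arm holds its last target.

## Working session

There is one attempt and no reset: what is moved stays moved. The work goes in short steps, each a Python script; the robot and the scene stay as the last script left them, time stands still between calls to the robot, and variables do not carry over. Pictures are saved under pics/ and viewed, and the job is handed in when it is done.

```bash
mkdir -p pics; ls
python3 - <<'E'
from plant import robot
import cv2,numpy as np
s=robot.sense();print(s['t'],s['tcp_pos'],s['tcp_rot'],s['opening'],robot.nose_length)
for n in ('top','side','wrist'):
    f=robot.grab_frame(n)
    cv2.imwrite(f'pics/{n}0.png',f['image'][:,:,::-1]); np.savez(f'{n}0.npz',**f)
    print(n,f['fx'],f['fy'],f['cx'],f['cy'],f['dist_coeffs'],f['R'],f['t'])
E
```

```text
pics
0.0 [ 0.26865105 -0.61853454  0.20332739] [ 3.14148572e+00  1.98441126e-03 -1.16100524e+00] 0.997129273534797 0.011
top 481.2100768806008 481.2100768806008 285.8049963221226 209.10658848476638 [0.00455814 0.         0.         0.         0.        ] [[-0.01549567 -0.99938569  0.03143445]
 [-0.99024482  0.01098486 -0.13890471]
 [ 0.13847408 -0.03328022 -0.98980673]] [-0.00338453  0.53751249  0.90967447]
side 451.98967964569624 451.98967964569624 275.416815975643 201.85188711211856 [-0.07166116  0.          0.          0.          0.        ] [[-0.92863513 -0.37040976 -0.02081842]
 [-0.24973327  0.66561956 -0.70326659]
 [ 0.27435395 -0.64787901 -0.71062135]] [0.48526086 0.16166724 0.88880344]
wrist 291.52471731391523 291.52471731391523 280.29817818333515 208.95865750401342 [-0.0015889  0.         0.         0.         0.       ] [[ 0.39790281 -0.91742295 -0.00291212]
 [-0.88217996 -0.38348484  0.27330916]
 [-0.25185685 -0.10618147 -0.96192184]] [-0.67363871 -0.03441442  0.38041319]
```

View pics/top0.png

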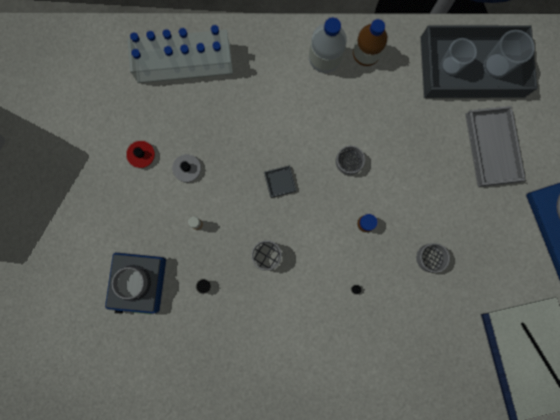

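View pics/side0.png

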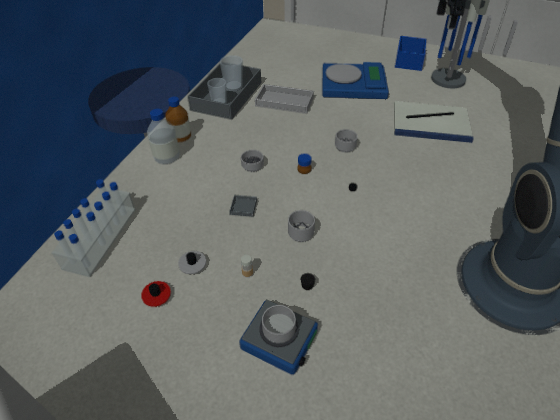

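View pics/wrist0.png

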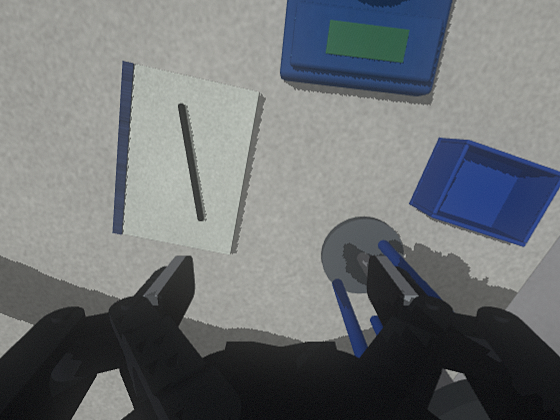

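Run:
```python
import cv2,numpy as np
im=cv2.imread('pics/top0.png')
t=[cv2.resize(im[v-32:v+32,u-32:u+32],(260,260),interpolation=cv2.INTER_CUBIC) for u,v in ((350,160),(434,258),(267,255),(187,168),(141,154),(132,283))]
cv2.imwrite('pics/crop0.png',np.vstack([np.hstack(t[:3]),np.hstack(t[3:])]))
```

```text
(no output)
```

View pics/crop0.png

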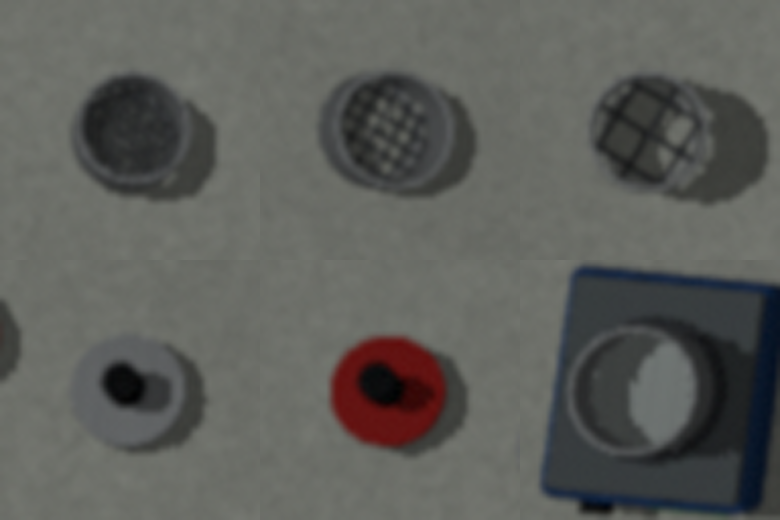

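Candidates in the top image:
- Rings: (350,160) has dense mesh, so it is the fine sieve. (434,258) has about 7 wires each way, so it is the medium. (267,255) has 3 thick wires, so it is the coarse.
- Lids: (187,168) is steel, so it is the lid. (141,154) is red, the decoy to leave alone.
- Pan: on the shaker at (130,283).

Next I'll locate these from the depth data.

```bash
cat > h.py <<'E'
import numpy as np,cv2
from scipy.optimize import least_squares
def cloud(f):
    K=np.array([[f['fx'],0,f['cx']],[0,f['fy'],f['cy']],[0,0,1]],float)
    h,w=f['range_z'].shape
    uv=np.stack(np.meshgrid(np.arange(w),np.arange(h)),-1).reshape(-1,1,2).astype(float)
    n=cv2.undistortPoints(uv,K,np.array(f['dist_coeffs'])).reshape(-1,2)
    z=f['range_z'].reshape(-1)
    P=np.c_[n*z[:,None],z]
    X=(P-np.array(f['t']))@np.array(f['R'])
    X[z<=0]=np.nan
    return X.reshape(h,w,3)
def proj(f,X):
    K=np.array([[f['fx'],0,f['cx']],[0,f['fy'],f['cy']],[0,0,1]],float)
    return cv2.projectPoints(np.atleast_2d(X).astype(float),cv2.Rodrigues(np.array(f['R']))[0],np.array(f['t'],float),K,np.array(f['dist_coeffs']))[0].reshape(-1,2)
def ring(P,c0,z,r=0.029,tol=.004,rmin=.02,rmax=.036):
    c=np.array(c0,float)[:2]
    for i in range(4):
        d=np.hypot(*(P[:,:2]-c).T)
        m=(abs(P[:,2]-z)<tol)&(d<rmax+(.012 if i==0 else 0))&(d>(rmin if i else 0))
        Q=P[m]
        if len(Q)<10: return c,len(Q),None
        s=least_squares(lambda p:np.hypot(Q[:,0]-p[0],Q[:,1]-p[1])-r,c,loss='soft_l1',f_scale=.001)
        c=s.x
    return c,len(Q),np.sqrt(np.mean(s.fun**2)),np.median(Q[:,2])
E
python3 - <<'E'
from h import *
obj={'fine':((350,160),.030),'medium':((434,258),.038),'coarse':((267,255),.046),'lid':((187,168),.013),'pan':((130,283),.075)}
for n in ('top','side'):
    f=np.load(n+'0.npz'); X=cloud(f); P=X.reshape(-1,3)
    for k,(uv,z) in obj.items():
        ft=np.load('top0.npz')
        # ray at height
        K=np.array([[ft['fx'],0,ft['cx']],[0,ft['fy'],ft['cy']],[0,0,1]],float)
        q=cv2.undistortPoints(np.array([[uv]],float),K,ft['dist_coeffs']).ravel()
        R,t=ft['R'],ft['t'];o=-R.T@t;d=R.T@np.r_[q,1];c=o+d*(z-o[2])/d[2]
        m=np.hypot(*(P[:,:2]-c[:2]).T)<.045
        print(n,k,c[:2].round(4),'zmax',np.nanpercentile(P[m][:,2],[50,90,99]).round(4),ring(P,c,z,.028 if k!='lid' else .029,.006))
    for k,uv in {'vial':(195,223),'jar':(368,222),'dish':(281,181),'stopper':(204,286),'cap':(356,289),'red':(141,154)}.items():
        if n=='top': print(k,X[uv[1],uv[0]].round(3))
E
```

```text
top fine [ 0.6373 -0.1422] zmax [0.0004 0.0234 0.0306] (array([ 0.63900575, -0.14268408]), 137, np.float64(0.0009961299513999943), np.float64(0.028202594756863486))
top medium [ 0.4375 -0.2993] zmax [0.0002 0.031  0.0383] (array([ 0.43841831, -0.29975483]), 142, np.float64(0.0011359828675288322), np.float64(0.03613373257754926))
top coarse [0.4476 0.0273] zmax [-0.0002  0.0162  0.0468] (array([0.447277  , 0.02967732]), 122, np.float64(0.0009455643995543573), np.float64(0.04451307181777671))
top lid [0.6274 0.1881] zmax [0.001  0.0142 0.0336] (array([0.63192583, 0.19294522]), 319, np.float64(0.004878855434032133), np.float64(0.011933454455538044))
top pan [0.3988 0.2782] zmax [0.0447 0.067  0.076 ] (array([0.39888568, 0.28320946]), 161, np.float64(0.0009898266387525915), np.float64(0.0738013540582498))
vial [0.511 0.165 0.048]
jar [ 0.51  -0.172  0.04 ]
dish [ 0.6   -0.003  0.004]
stopper [0.39  0.151 0.021]
cap [ 0.379 -0.148  0.012]
red [0.652 0.276 0.032]
side fine [ 0.6373 -0.1422] zmax [0.0081 0.0277 0.0314] (array([ 0.64311973, -0.14223119]), 120, np.float64(0.001508434741600852), np.float64(0.028829768655629043))
side medium [ 0.4375 -0.2993] zmax [0.0101 0.0335 0.0375] (array([ 0.44098565, -0.29808849]), 92, np.float64(0.001543926247357324), np.float64(0.034931767080676156))
side coarse [0.4476 0.0273] zmax [0.0113 0.0421 0.0472] (array([0.45081753, 0.03071875]), 156, np.float64(0.001201034076607792), np.float64(0.04479100059147738))
side lid [0.6274 0.1881] zmax [0.0017 0.0156 0.0342] (array([0.63405131, 0.18888931]), 281, np.float64(0.004771953430667361), np.float64(0.012882235339725611))
side pan [0.3988 0.2782] zmax [0.0469 0.071  0.0755] (array([0.40175919, 0.28559759]), 220, np.float64(0.0008868621310188349), np.float64(0.07367500839516042))
```

Run:
```python
from plant import robot
from h import *
# ik check
for p in ([.639,-.1427,.018],[.4384,-.2998,.025],[.4473,.0297,.033],[.632,.190,.027],[.399,.284,.10],[.399,.284,.24],[.399,.284,.28],[.639,-.1427,.18]):
    az=np.arctan2(p[1],p[0]); q=robot.inverse_kinematics(p,[np.pi,0,az]); print(p,None if q is None else np.round(q,2))
def hov(c,name,z,zr):
    az=np.arctan2(c[1],c[0])
    robot.goto([c[0],c[1],z],[np.pi,0,az])
    f=robot.grab_frame('wrist'); np.savez(name+'.npz',**f); cv2.imwrite(f'pics/{name}.png',f['image'][:,:,::-1])
    P=cloud(f).reshape(-1,3)
    print(name,robot.sense()['t'],robot.sense()['tcp_pos'].round(4) if hasattr(robot.sense()['tcp_pos'],'round') else robot.sense()['tcp_pos'],proj(f,[c[0],c[1],zr]),ring(P,c,zr,.0278,.003))
hov([.399,.284],'wpan',.245,.075)
hov([.6395,-.1427],'wfine',.20,.030)
```

```text
[0.639, -0.1427, 0.018] [ 0.46  0.68 -0.44  1.72  0.37  0.83 -0.37]
[0.4384, -0.2998, 0.025] [ 0.72  0.48 -0.26  2.02  0.19  0.66 -0.26]
[0.4473, 0.0297, 0.033] [ 0.37  0.43 -0.64  2.18  0.43  0.65 -0.51]
[0.632, 0.19, 0.027] [ 0.09  0.73 -0.66  1.69  0.54  0.91 -0.5 ]
[0.399, 0.284, 0.1] [ 0.06  0.47 -0.96  2.03  0.49  0.89 -0.55]
[0.399, 0.284, 0.24] [ 0.36  0.43 -1.36  1.87  0.45  1.21 -0.53]
[0.399, 0.284, 0.28] [ 0.39  0.37 -1.37  1.81  0.38  1.28 -0.46]
[0.639, -0.1427, 0.18] [ 0.49  0.5  -0.48  1.59  0.25  1.11 -0.27]
wpan 3.3917 [0.3995 0.2835 0.2448] [[279.26292638 186.28599298]] (array([0.40046194, 0.28482086]), 327, np.float64(0.0008660624980316286), np.float64(0.0749619399362509))
wfine 5.2333 [ 0.6396 -0.1402  0.2007] [[280.06344726 189.86081457]] (array([ 0.64208426, -0.14246493]), 334, np.float64(0.0008915574141098151), np.float64(0.02991934966053602))
```

Run:
```python
from h import *
t=[]
for n,c,z in (('wpan',(.4005,.2848),.075),('wfine',(.6421,-.1425),.03)):
    f=np.load(n+'.npz'); im=f['image'][:,:,::-1].copy()
    a=np.linspace(0,6.28,60)
    for r in (.029,.0265):
        p=proj(f,np.c_[c[0]+r*np.cos(a),c[1]+r*np.sin(a),a*0+z]); cv2.polylines(im,[np.int32(p*16)],True,(0,255,0),1,cv2.LINE_AA,4)
    t.append(cv2.resize(im[100:300,180:380],(400,400)))
cv2.imwrite('pics/wr.png',np.hstack(t))
```

```text
(no output)
```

View pics/wr.png

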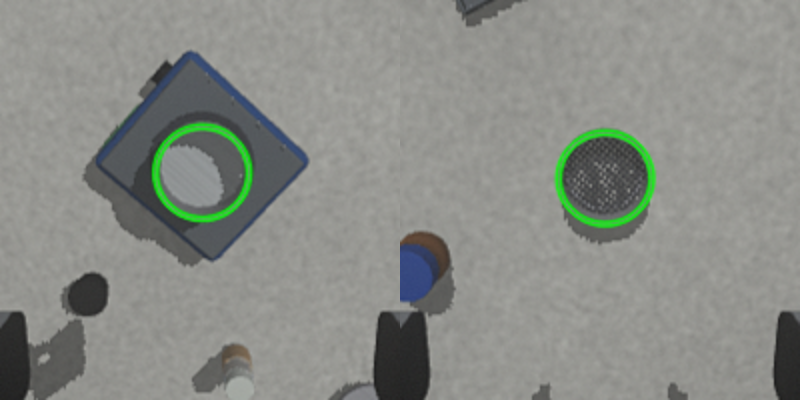

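The circle fits sit on both rims: the pan at about (205,172) in the left crop, the fine sieve at about (605,178) in the right, where the dense mesh is clear. Picking the fine sieve.

```bash
cat >> h.py <<'E'
def pick(robot,c,ztcp,name,strength=40,pre=1.0,lift=.24):
    az=np.arctan2(c[1],c[0]); o=[np.pi,0,az]
    robot.grip(pre)
    robot.goto([c[0],c[1],.12],o)
    robot.move_straight([c[0],c[1],ztcp],vel=.1,attitude=o)
    s=robot.sense();print('down',np.round(s['tcp_pos'],4),np.round(s['wrist_force'],2))
    robot.grip(0.0,strength)
    s=robot.sense();print('gripped',round(s['opening'],3),np.round(s['wrist_force'],2))
    robot.move_straight([c[0],c[1],lift],vel=.15,attitude=o)
    s=robot.sense();print('lift',s['t'],round(s['opening'],3),np.round(s['tcp_pos'],4),np.round(s['wrist_force'],2))
    f=robot.grab_frame('wrist');np.savez(name+'.npz',**f); cv2.imwrite(f'pics/{name}.png',f['image'][:,:,::-1])
    return f
E
python3 - <<'E'
from plant import robot
from h import *
f=pick(robot,[.6418,-.1425],.018,'hfine')
P=cloud(f).reshape(-1,3);tc=robot.sense()['tcp_pos']
print(ring(P,tc,tc[2]+.012,.0278,.004))
E
```

```text
down [ 0.6425 -0.1424  0.0188] [ 0.   -0.04  0.14]
gripped -0.002 [0.51 1.04 0.38]
lift 9.4333 -0.0 [ 0.6413 -0.1426  0.2389] [ 0.81  0.73 -0.62]
(array([ 0.64131071, -0.14263218]), 0, None)
```

View pics/hfine.png

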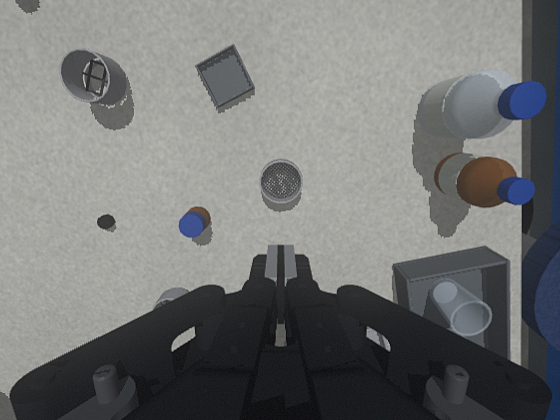

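Run:
```python
from plant import robot
from h import *
f=np.load('hfine.npz'); P=cloud(f).reshape(-1,3)
print(ring(P,[.6418,-.1425],.03,.0278,.003))
# where is fingertip in depth?
X=cloud(f)
for v in (246,250,255,262,270,280): print(v,f['range_z'][v,275],X[v,275].round(4),X[v,288].round(4))
print(robot.sense()['tcp_pos'],proj(f,[robot.sense()['tcp_pos']-np.array([0,0,d]) for d in (-.02,-.008,0,.011)]))
f=np.load('wfine.npz');X=cloud(f)
for v in (256,262,270,280,290): print(v,f['range_z'][v,190],X[v,190].round(4),X[v,194].round(4),X[v,385].round(4))
f=np.load('wrist0.npz')
print(cloud(f)[262,186],cloud(f)[290,170])
```

```text
(array([ 0.64206886, -0.14241877]), 263, np.float64(0.0008431485838926931), np.float64(0.029897096938131782))
246 0.14623778 [ 0.6423 -0.1303  0.2732] [ 0.6486 -0.1321  0.2724]
250 0.14193383 [ 0.6423 -0.1305  0.2777] [ 0.6485 -0.1322  0.277 ]
255 0.13645826 [ 0.6424 -0.1306  0.2834] [ 0.6484 -0.1316  0.2839]
262 0.12965633 [ 0.6425 -0.1307  0.2905] [ 0.6482 -0.1317  0.2911]
270 0.1224378 [ 0.6427 -0.1307  0.298 ] [ 0.6481 -0.1317  0.2985]
280 0.11707039 [ 0.6425 -0.1321  0.3039] [ 0.648  -0.1307  0.3083]
[ 0.64131071 -0.14263218  0.2389038 ] [[278.72662671 256.19931705]
 [278.88842196 247.63193572]
 [278.98491699 242.52237888]
 [279.10504011 236.16172759]]
256 0.13818358 [ 0.6009 -0.1205  0.2438] [ 5.018e-01 -2.144e-01  4.000e-04] [ 0.6905 -0.1389  0.2463]
262 0.13767435 [ 0.6005 -0.123   0.245 ] [ 0.4993 -0.2231  0.0007] [ 0.6885 -0.1386  0.2523]
270 0.13746853 [ 0.5998 -0.1264  0.2462] [ 4.954e-01 -2.351e-01  1.000e-04] [ 0.6859 -0.138   0.2599]
280 0.13799836 [ 0.5987 -0.1311  0.247 ] [ 0.5983 -0.1339  0.242 ] [ 0.6844 -0.1405  0.2633]
290 0.13744153 [ 0.5979 -0.1353  0.2488] [ 0.5968 -0.1391  0.2423] [ 0.6835 -0.1441  0.2648]
[ 0.262832   -0.5750358   0.25438328] [ 0.26012742 -0.5755941   0.27316079]
```

The sieve was missed: it is still at (281,180), and the gripper closed on nothing. The depth data puts the fingertips about 44 mm higher than the reported TCP implies, so I'm checking that with the side camera.

Run:
```python
from plant import robot
from h import *
s=robot.sense();print(s['t'],s['tcp_pos'],s['tcp_rot'],s['joint_pos'])
for n in ('side','top'):
    f=robot.grab_frame(n);np.savez(n+'1.npz',**f)
    im=f['image'][:,:,::-1].copy()
    tc=np.array(s['tcp_pos'])
    for d,col in ((0,(0,0,255)),(.011,(0,255,0)),(-.033,(255,0,255))):
        p=proj(f,tc-[0,0,d])[0]; print(n,d,p); cv2.circle(im,tuple(int(x) for x in p.round()),1,col,-1)
    p=p.round().astype(int);u=np.clip(p[0],100,460);v=np.clip(p[1],75,345)
    cv2.imwrite(f'pics/{n}1.png',cv2.resize(im[v-75:v+75,u-100:u+100],(800,600),interpolation=cv2.INTER_CUBIC))
    X=cloud(f).reshape(-1,3);m=(np.hypot(*(X[:,:2]-tc[:2]).T)<.03)&(X[:,2]>.1)
    print('lowest',np.percentile(X[m][:,2],[0,2,10]))
```

```text
9.4833 [ 0.64131071 -0.14263218  0.2389038 ] [ 3.14155787e+00  1.81181647e-03 -2.18442718e-01] [ 0.79071466  0.60281838 -0.99650535  1.49710393  0.51261695  1.32334512
 -0.47061212]
side 0 [246.9931439   82.80930425]
side 0.011 [247.30930065  87.19603965]
side -0.033 [246.01809173  69.25517589]
lowest [0.26579011 0.27255291 0.28644878]
top 0 [371.64101817 126.05691994]
top 0.011 [370.22421772 128.16640683]
top -0.033 [376.14395167 119.35253724]
lowest [0.2672626  0.28116437 0.32206796]
```

View pics/side1.png

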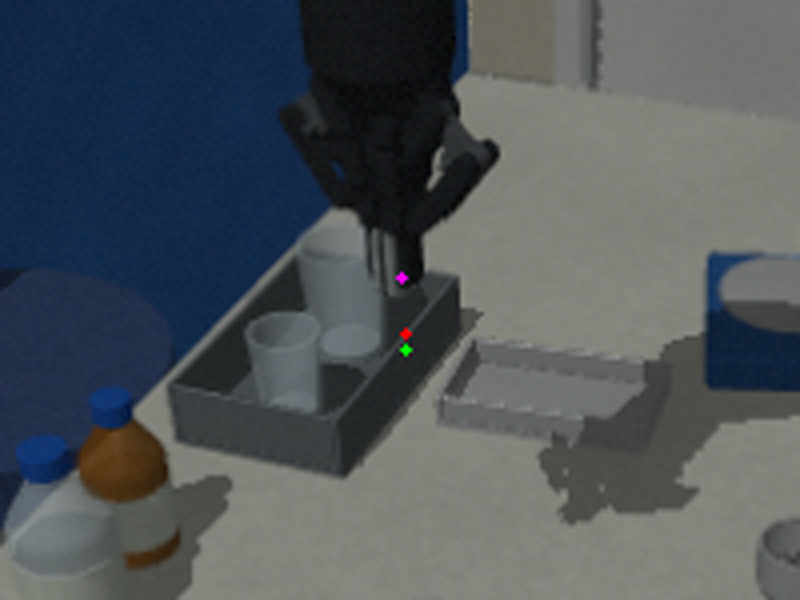

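The side view confirms it: the closed tips, near (392,285) in the crop, stand about 28 mm above the reported TCP (red dot) instead of 11 mm below it. That is a constant offset of about 39 mm along the tool. Laterally it agrees within about 1.5 mm. I'll command z lower by that amount, with contact guards.

```bash
cat >> h.py <<'E'
def pick(robot,c,ztcp,name,strength=40,pre=1.0,lift=.20):
    az=np.arctan2(c[1],c[0]); o=[np.pi,0,az]
    robot.grip(pre)
    robot.goto([c[0],c[1],max(ztcp+.06,.04)],o)
    hit=robot.move_straight([c[0],c[1],ztcp],vel=.08,attitude=o,contact_N=8)
    s=robot.sense();print('down',hit,np.round(s['tcp_pos'],4),np.round(s['wrist_force'],2))
    if hit: return None
    robot.grip(0.0,strength)
    s=robot.sense();print('gripped',round(s['opening'],3),np.round(s['wrist_force'],2))
    f=robot.grab_frame('wrist');np.savez(name+'g.npz',**f); cv2.imwrite(f'pics/{name}g.png',f['image'][:,:,::-1])
    if s['opening']<.1: return None
    robot.move_straight([c[0],c[1],lift],vel=.15,attitude=o)
    s=robot.sense();print('lift',s['t'],round(s['opening'],3),np.round(s['tcp_pos'],4),np.round(s['wrist_force'],2))
    f=robot.grab_frame('wrist');np.savez(name+'.npz',**f); cv2.imwrite(f'pics/{name}.png',f['image'][:,:,::-1])
    return f
E
python3 - <<'E'
from plant import robot
from h import *
print(robot.inverse_kinematics([.6420,-.1425,-.025],[np.pi,0,-.218]))
f=pick(robot,[.6420,-.1425],-.025,'hfine2')
E
```

```text
[ 0.68295953  0.85463923 -0.80089706  1.71013243  0.75358291  0.91328052
 -0.65094386]
down False [ 0.6425 -0.1424 -0.0245] [-0.67  0.27 -0.46]
gripped 0.66 [-0.11 -0.03  5.03]
lift 14.2333 0.659 [ 0.6414 -0.1426  0.1989] [-0.56  0.07 -1.52]
```

```bash
python3 -c "
import cv2,numpy as np
a=[cv2.imread('pics/hfine2'+x+'.png')[120:420,80:480] for x in ('g','')]
cv2.imwrite('pics/hf2.png',np.hstack(a))"
```

```text
(no output)
```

View pics/hf2.png

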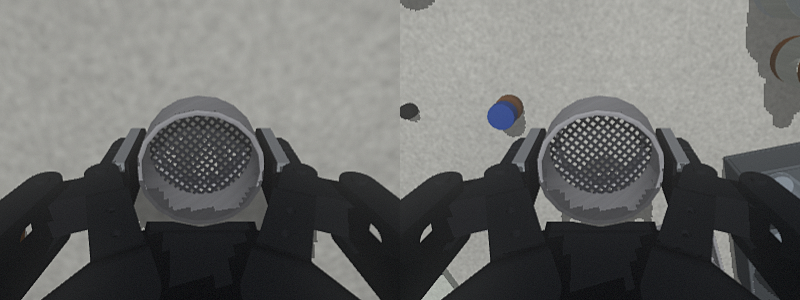

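The fine sieve is held upright between the pads, its ring at about (600,165) in the right half. Measuring the held rim relative to the tool.

```bash
cat >> h.py <<'E'
def held(f,tc,lo=.035,hi=.065,off=None):
    P=cloud(f).reshape(-1,3); tc=np.array(tc)
    d=np.hypot(*(P[:,:2]-tc[:2]).T)
    best=None
    for h in np.arange(lo,hi,.0005):
        r=ring(P,tc,tc[2]+h,.0278,.0015,.024,.032)
        if r[2] is not None and r[1]>60 and (best is None or r[1]>best[0][1]): best=(r,h)
    return best
E
python3 - <<'E'
from plant import robot
from h import *
s=robot.sense();tc=s['tcp_pos']
f=np.load('hfine2.npz');b=held(f,tc);print(b, b and b[0][0]-tc[:2])
P=cloud(f).reshape(-1,3);
d=np.hypot(*(P[:,:2]-tc[:2]).T)
m=(d>.024)&(d<.031)&(P[:,2]>.15); print(np.histogram(P[m][:,2]-tc[2],np.arange(0,.08,.004)))
E
```

```text
((array([ 0.64247328, -0.14289048]), 2283, np.float64(0.0010000343249085663), np.float64(0.2528414163833323)), np.float64(0.05350000000000002)) [ 0.00097672 -0.00030665]
(array([   0,    0,    0,    0,    0,    0,    0,   11, 1159,  871,  952,
       1013, 1137, 2451,  210,  235,  254,  281,    7]), array([0.   , 0.004, 0.008, 0.012, 0.016, 0.02 , 0.024, 0.028, 0.032,
       0.036, 0.04 , 0.044, 0.048, 0.052, 0.056, 0.06 , 0.064, 0.068,
       0.072, 0.076]))
```

```bash
cat >> h.py <<'E'
def place(robot,c,off,zseat,name,up=.045,back=.07,vel=.03,press=12,under=.004,openw=1.0):
    """off: held centre minus tcp in tool (jaw, perp=left of jaw) coordinates"""
    az=np.arctan2(c[1],c[0]); o=[np.pi,0,az]
    R=np.array([[np.cos(az),-np.sin(az)],[np.sin(az),np.cos(az)]])
    p=np.array(c)-R@off
    robot.goto([*p,zseat+up+.04],o)
    robot.move_straight([*p,zseat+.014],vel=.1,attitude=o)
    s=robot.sense();e=p-np.array(s['tcp_pos'])[:2];print('pre',np.round(s['tcp_pos'],4),'err',e.round(4),np.round(s['wrist_force'],2))
    q=p+e
    hit=robot.move_straight([*q,zseat-under],vel=vel,attitude=o,contact_N=press)
    s=robot.sense();print('contact',hit,np.round(s['tcp_pos'],4),'want z',round(zseat,4),np.round(s['wrist_force'],2),s['t'])
    return q
def retreat(robot,q,z,openw=1.0):
    robot.grip(openw)
    s=robot.sense();print('open',np.round(s['tcp_pos'],4),np.round(s['wrist_force'],2))
    robot.move_straight([q[0],q[1],z],vel=.12)
E
python3 - <<'E'
from plant import robot
from h import *
q=place(robot,[.4005,.2848],[.001,0],.043,'pf');print(q)
for n in ('side','wrist'):
    f=robot.grab_frame(n);np.savez(n+'2.npz',**f);cv2.imwrite(f'pics/{n}2.png',f['image'][:,:,::-1])
a=cv2.resize(cv2.imread('pics/side2.png')[250:390,200:340],(400,400),interpolation=cv2.INTER_CUBIC)
b=cv2.imread('pics/wrist2.png')[20:420,80:480]
cv2.imwrite('pics/pf.png',np.hstack([a,b]))
E
```

```text
pre [0.3999 0.2847 0.0574] err [-0.0002 -0.0005] [ 0.16 -0.95 -0.7 ]
contact True [0.3997 0.2837 0.0428] want z 0.043 [-0.06 -2.08  6.45] 17.4417
[0.39948785 0.28373416]
```

View pics/pf.png

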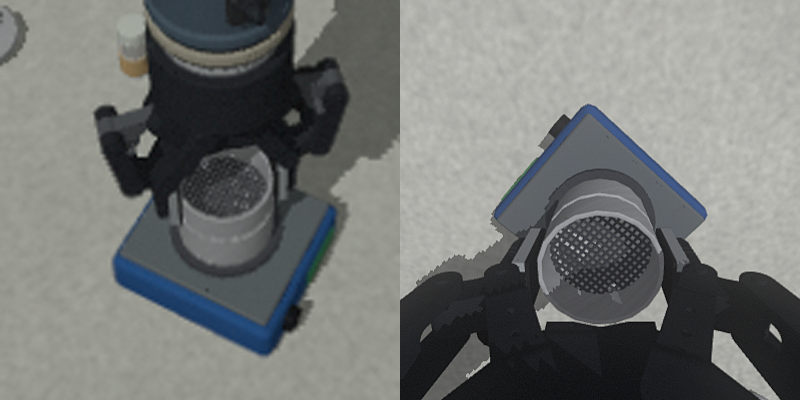

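Contact came within 0.2 mm of the expected height, and both views show the sieve flush on the pan. Releasing, measuring the rim, then hovering over the medium sieve.

```bash
cat >> h.py <<'E'
def look(robot,c,zr,name,z=None):
    az=np.arctan2(c[1],c[0])
    if z is not None: robot.goto([c[0],c[1],z],[np.pi,0,az])
    f=robot.grab_frame('wrist'); np.savez(name+'.npz',**f); cv2.imwrite(f'pics/{name}.png',f['image'][:,:,::-1])
    r=ring(cloud(f).reshape(-1,3),c,zr,.0278,.003); print(name,robot.sense()['t'],r); return r
E
python3 - <<'E'
from plant import robot
from h import *
retreat(robot,[.3995,.2837],.21)
look(robot,[.4005,.2848],.097,'wpf')
look(robot,[.4395,-.2995],.038,'wmed',.15)
E
```

```text
open [0.3993 0.2831 0.0421] [-0.33 -0.16  0.28]
wpf 19.55 (array([0.4011865 , 0.28372623]), 476, np.float64(0.0008837034886047655), np.float64(0.09697032184757148))
wmed 21.7083 (array([ 0.44110377, -0.30027898]), 476, np.float64(0.0008936792306644885), np.float64(0.0380069864632384))
```

Run:
```python
from plant import robot
from h import *
f=pick(robot,[.4405,-.2998],-.0165,'hmed',lift=.17)
if f is not None:
    tc=robot.sense()['tcp_pos'];b=held(f,tc);d=b[0][0]-tc[:2];az=robot.sense()['tcp_rot'][2]
    print(b,'tool off',np.cos(az)*d[0]+np.sin(az)*d[1],-np.sin(az)*d[0]+np.cos(az)*d[1])
    cv2.imwrite('pics/hm.png',np.hstack([cv2.imread('pics/'+n+'.png')[20:420,80:480] for n in ('wmed','hmed')]))
```

```text
down False [ 0.4409 -0.2998 -0.0163] [-0.07  0.11 -0.65]
gripped 0.674 [-2.22  0.41  5.13]
lift 25.1667 0.672 [ 0.4398 -0.2996  0.1691] [ 0.6   1.03 -0.35]
((array([ 0.44032368, -0.30013289]), 2319, np.float64(0.0010242182802280965), np.float64(0.22264672883545455)), np.float64(0.05350000000000002)) tool off 0.0006770052699604733 -0.0002461769753025906
```

View pics/hm.png

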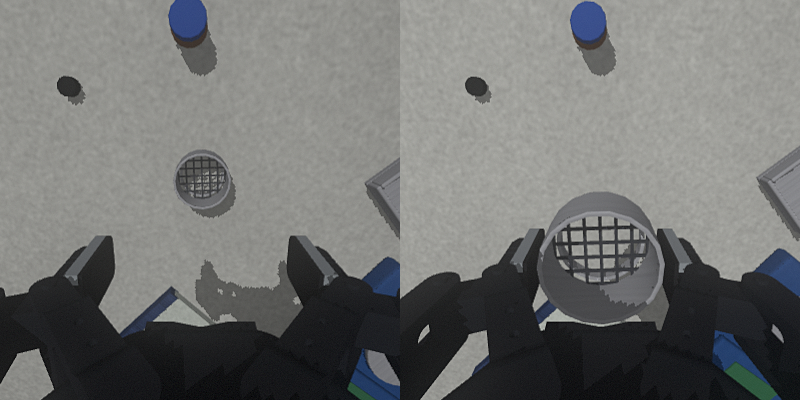

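Medium sieve held (mesh at about (600,245)). Placing it on the fine one.

Run:
```python
from plant import robot
from h import *
q=place(robot,[.4010,.2838],[.0007,0],.0732,'pm')
s=robot.sense()
if abs(s['tcp_pos'][2]-.0732)<.0025:
    retreat(robot,q,.23)
    look(robot,[.4010,.2838],.127,'wpm')
    look(robot,[.449,.0305],.046,'wcoarse',.15)
```

```text
pre [0.4006 0.2839 0.0876] err [-0.0002 -0.0005] [-0.01  0.35 -0.89]
contact True [0.4005 0.2829 0.0734] want z 0.0732 [-1.21 -1.34  8.18] 28.675
open [0.4    0.2822 0.0724] [ 0.33 -0.34  0.57]
wpm 30.5833 (array([0.40216411, 0.28271092]), 525, np.float64(0.0008893979826259167), np.float64(0.12702777944488972))
wcoarse 31.6833 (array([0.44962865, 0.03031291]), 506, np.float64(0.0008920812625405479), np.float64(0.04593028763713545))
```

```bash
sed -i 's/q=p+e$/q=p+0*e/' h.py
python3 - <<'E'
from plant import robot
from h import *
f=pick(robot,[.4490,.0303],-.0085,'hco',lift=.20)
if f is not None:
    tc=robot.sense()['tcp_pos'];b=held(f,tc);d=b[0][0]-tc[:2];az=robot.sense()['tcp_rot'][2]
    print(b,'tool off',np.cos(az)*d[0]+np.sin(az)*d[1],-np.sin(az)*d[0]+np.cos(az)*d[1])
    cv2.imwrite('pics/hc.png',np.hstack([cv2.imread('pics/'+n+'.png')[20:420,80:480] for n in ('wpm','hco')]))
E
```

```text
down False [ 0.4495  0.0305 -0.0081] [-0.33 -0.62 -0.33]
gripped 0.674 [-1.76 -0.37  7.65]
lift 35.2583 0.673 [0.4484 0.0302 0.1993] [ 0.26  0.01 -1.01]
((array([0.44966372, 0.02992717]), 2324, np.float64(0.0010103706903663219), np.float64(0.25288991533010285)), np.float64(0.05350000000000002)) tool off 0.0012083496060707702 -0.0003848700653128398
```

View pics/hc.png

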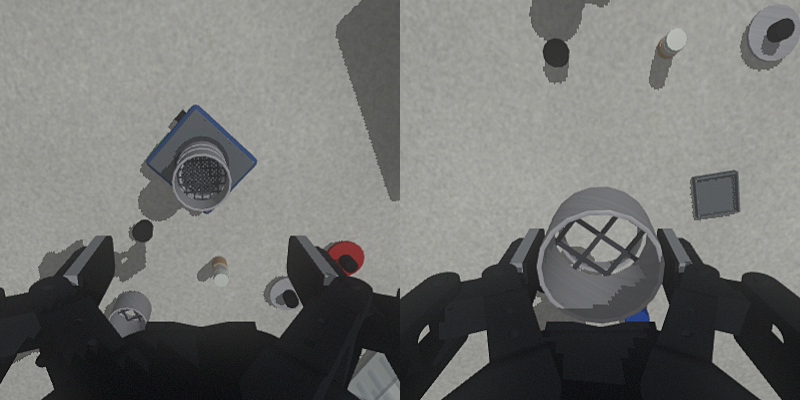

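Run:
```python
from plant import robot
from h import *
q=place(robot,[.4017,.2831],[.001,0],.1113,'pc')
s=robot.sense()
if abs(s['tcp_pos'][2]-.1113)<.0025:
    retreat(robot,q,.25)
    look(robot,[.4018,.2831],.165,'wpc')
    c=[.630,.189];robot.goto([*c,.15],[np.pi,0,np.arctan2(c[1],c[0])])
    f=robot.grab_frame('wrist');np.savez('wlid.npz',**f);cv2.imwrite('pics/wlid.png',f['image'][:,:,::-1])
    P=cloud(f).reshape(-1,3);d=np.hypot(*(P[:,:2]-c).T)
    k=P[(d<.03)&(abs(P[:,2]-.033)<.002)];print('knob top',len(k),np.median(k,0),(k.min(0)+k.max(0))/2,np.ptp(k,0))
    k=P[(d<.045)&(abs(P[:,2]-.013)<.0025)];print('disc',len(k),(np.percentile(k,.5,0)+np.percentile(k,99.5,0))/2,np.ptp(k,0)); 
    (u,v),r=cv2.minEnclosingCircle((k[:,:2]*1000).astype(np.float32));print(u,v,r)
    print(robot.sense()['t'])
```

```text
pre [0.4011 0.283  0.1258] err [-0.0003 -0.0005] [ 0.94 -0.21  0.34]
contact True [0.401  0.2825 0.1113] want z 0.1113 [-0.83 -1.25  6.94] 37.675
open [0.4006 0.2819 0.1104] [ 0.03  0.28 -0.04]
wpc 39.4333 (array([0.40246958, 0.28269101]), 598, np.float64(0.0009043194343298868), np.float64(0.1649371976314637))
knob top 278 [0.63018227 0.19176205 0.03308654] [0.6304225  0.19161031 0.03299576] [0.01909611 0.01882275 0.00388732]
disc 1815 [0.63033104 0.19185383 0.01308535] [0.05713172 0.05723633 0.00461564]
630.3928833007812 191.44290161132812 28.962966918945312
40.525
```

```bash
python3 -c "
import cv2,numpy as np
cv2.imwrite('pics/wl.png',np.hstack([cv2.imread('pics/'+n+'.png')[20:420,80:480] for n in ('wpc','wlid')]))"
```

```text
(no output)
```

View pics/wl.png

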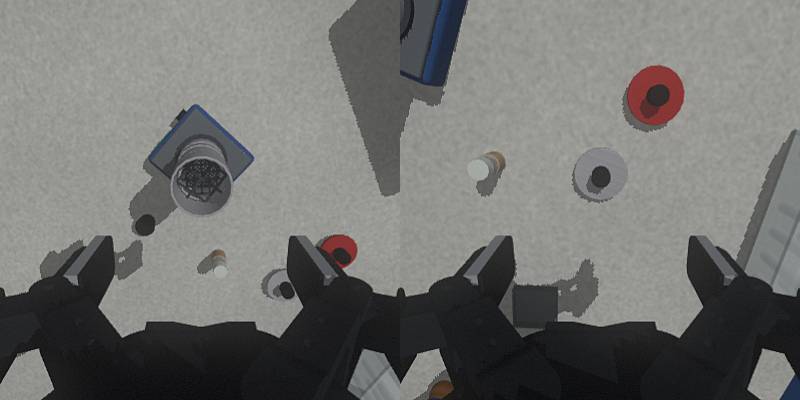

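The coarse rim is at z 0.1649, as it should be. The grey lid at (600,175) is chosen; the red one at (655,95) stays. Gripping by the knob.

Run:
```python
from plant import robot
from h import *
f=pick(robot,[.6296,.1915],-.011,'hlid',pre=.55,lift=.22)
if f is not None:
    s=robot.sense();tc=np.array(s['tcp_pos']);az=s['tcp_rot'][2]
    P=cloud(f).reshape(-1,3);d=np.hypot(*(P[:,:2]-tc[:2]).T)
    m=(d<.032)&(P[:,2]>.15)
    hh,e=np.histogram(P[m][:,2]-tc[2],np.arange(.01,.07,.001));print([(round(a,3),b) for a,b in zip(e,hh) if b>40])
    cv2.imwrite('pics/hl.png',np.hstack([cv2.imread('pics/'+n+'.png')[20:420,80:480] for n in ('hlidg','hlid')]))
```

```text
down False [ 0.6299  0.1919 -0.0106] [-0.47 -0.08 -0.08]
gripped 0.213 [0.36 0.16 4.07]
lift 44.4833 0.216 [0.6292 0.1912 0.2189] [-0.24 -0.58 -1.99]
[(np.float64(0.02), np.int64(43)), (np.float64(0.021), np.int64(66)), (np.float64(0.022), np.int64(934)), (np.float64(0.023), np.int64(2155)), (np.float64(0.024), np.int64(557)), (np.float64(0.03), np.int64(50)), (np.float64(0.031), np.int64(50)), (np.float64(0.032), np.int64(43)), (np.float64(0.033), np.int64(53)), (np.float64(0.034), np.int64(64)), (np.float64(0.035), np.int64(64)), (np.float64(0.036), np.int64(74)), (np.float64(0.037), np.int64(77)), (np.float64(0.038), np.int64(81)), (np.float64(0.039), np.int64(93)), (np.float64(0.04), np.int64(74)), (np.float64(0.041), np.int64(108)), (np.float64(0.042), np.int64(386)), (np.float64(0.043), np.int64(717)), (np.float64(0.044), np.int64(189)), (np.float64(0.045), np.int64(54)), (np.float64(0.046), np.int64(68)), (np.float64(0.047), np.int64(81)), (np.float64(0.048), np.int64(57)), (np.float64(0.049), np.int64(70)), (np.float64(0.05), np.int64(66)), (np.float64(0.051), np.int64(68)), (np.float64(0.052), np.int64(71)), (np.float64(0.053), np.int64(84)), (np.float64(0.054), np.int64(66)), (np.float64(0.055), np.int64(87)), (np.float64(0.056), np.int64(73)), (np.float64(0.057), np.int64(57)), (np.float64(0.058), np.int64(47)), (np.float64(0.059), np.int64(58)), (np.float64(0.06), np.int64(51)), (np.float64(0.061), np.int64(51)), (np.float64(0.062), np.int64(62)), (np.float64(0.063), np.int64(165)), (np.float64(0.064), np.int64(321)), (np.float64(0.065), np.int64(94)), (np.float64(0.066), np.int64(45)), (np.float64(0.067), np.int64(64)), (np.float64(0.068), np.int64(78))]
```

View pics/hl.png

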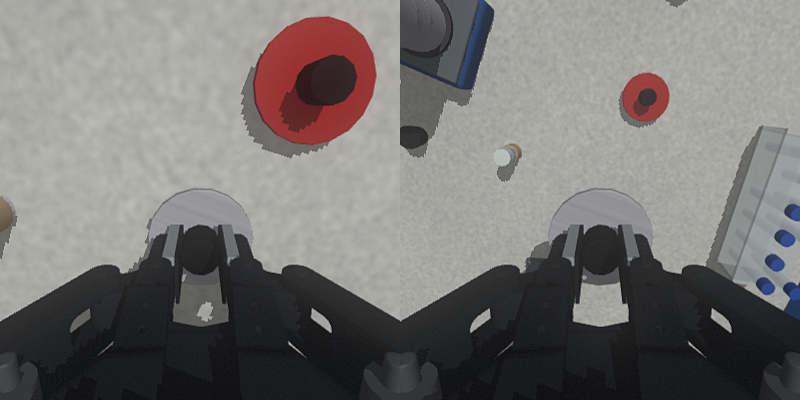

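Run:
```python
from plant import robot
from h import *
f=np.load('hlid.npz');s=robot.sense();tc=np.array(s['tcp_pos']);az=s['tcp_rot'][2]
P=cloud(f).reshape(-1,3)
m=(np.hypot(*(P[:,:2]-tc[:2]).T)<.035)&(abs(P[:,2]-tc[2]-.023)<.003); Q=P[m]
A=np.c_[Q[:,:2]-tc[:2],np.ones(len(Q))];print('plane',np.linalg.lstsq(A,Q[:,2]-tc[2],rcond=None)[0])
(u,v),r=cv2.minEnclosingCircle((Q[:,:2]*1000).astype(np.float32))
d=np.array([u,v])/1000-tc[:2];print('r',r,'off jaw',np.cos(az)*d[0]+np.sin(az)*d[1],'perp',-np.sin(az)*d[0]+np.cos(az)*d[1])
k=P[(np.hypot(*(P[:,:2]-tc[:2]).T)<.0125)&(abs(P[:,2]-tc[2]-.043)<.0012)];c=(k.min(0)+k.max(0))/2;d=c[:2]-tc[:2]
print('knob',np.ptp(k,0),np.cos(az)*d[0]+np.sin(az)*d[1],-np.sin(az)*d[0]+np.cos(az)*d[1])
```

```text
plane [-0.00209905 -0.00261026  0.02337228]
r 28.9879150390625 off jaw 0.001209303121838573 perp -0.0007178539289334371
knob [0.01981809 0.02031377 0.00238559] 0.0014901472818129463 -0.001002168135176414
```

Run:
```python
from plant import robot
from h import *
q=place(robot,[.4024,.2828],[.0013,-.0008],.1466,'pl')
s=robot.sense();print(s['opening'])
if abs(s['tcp_pos'][2]-.1466)<.0025:
    retreat(robot,q,.25,.6)
    f=robot.grab_frame('wrist');np.savez('wfin.npz',**f);cv2.imwrite('pics/wfin.png',f['image'][:,:,::-1])
    P=cloud(f).reshape(-1,3);d=np.hypot(*(P[:,:2]-[.4024,.2828]).T)
    Q=P[(d<.035)&(abs(P[:,2]-.170)<.003)];A=np.c_[Q[:,:2]-[.4024,.2828],np.ones(len(Q))];print('plane',np.linalg.lstsq(A,Q[:,2],rcond=None)[0])
    print(cv2.minEnclosingCircle((Q[:,:2]*1000).astype(np.float32)))
    k=P[(d<.02)&(abs(P[:,2]-.190)<.0015)];print('knob',(k.min(0)+k.max(0))/2,np.ptp(k,0))
    robot.goto([.55,.0,.25],[np.pi,0,0])
    for n in ('top','side'):
        f=robot.grab_frame(n);np.savez(n+'3.npz',**f);cv2.imwrite(f'pics/{n}3.png',f['image'][:,:,::-1])
    a=cv2.resize(cv2.imread('pics/side3.png')[200:380,200:380],(400,400),interpolation=cv2.INTER_CUBIC)
    cv2.imwrite('pics/fin.png',np.hstack([a,cv2.imread('pics/wfin.png')[20:420,80:480]]))
    print(robot.sense()['t'])
```

```text
pre [0.4012 0.2832 0.1611] err [-0.0003 -0.0005] [-0.45  0.36 -0.71]
contact True [0.4011 0.2829 0.1465] want z 0.1466 [-1.32 -2.31  7.57] 46.875
0.2117402974219713
open [0.4008 0.2822 0.1456] [-0.59 -0.56 -0.41]
plane [-6.54509292e-04 -9.71571693e-05  1.70159064e-01]
((402.7544860839844, 282.6709899902344), 29.03520393371582)
knob [0.40255097 0.28274888 0.19001462] [0.01906491 0.01916729 0.00295747]
49.675
```

View pics/fin.png

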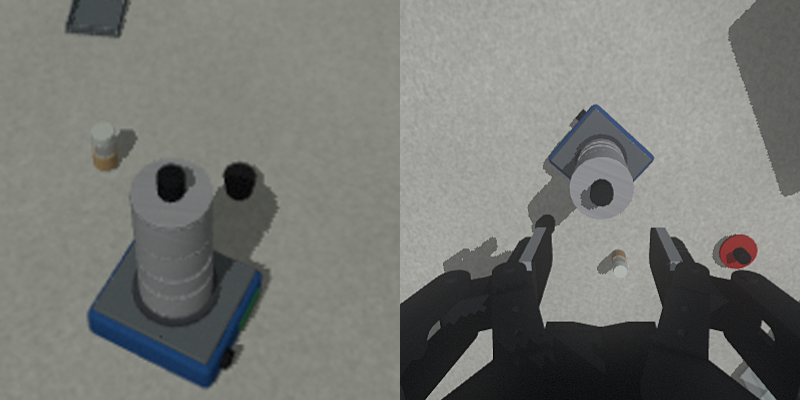

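View pics/top3.png

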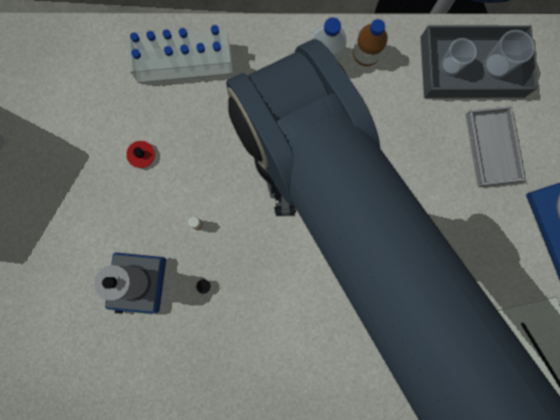

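The side crop shows the full stack standing straight with the lid on at (172,195). In the top view, vial (195,223), stopper (204,286) and the red lid (141,154) are where they started. The gripper is clear, so I'm handing in.

Run:
```python
from plant import robot
print(robot.sense()['wrist_force']); robot.close_job(); print(robot.sense()['t'])
```

```text
[-0.14065866  0.39288978 -0.49621765]
the job is handed in; nothing more can be done
the job is handed in; nothing more can be done
```

The sieve stack is built on the pan in order (fine, medium, coarse, lid), and I handed the job in at about 50 s of the 106 s allowed.

**Seating:** After each release the wrist camera put the surfaces at:

| Piece | Measured z (m) | Expected z (m) | Offset from the piece below |
|---|---|---|---|
| Fine sieve rim | 0.0970 | 0.097 | about 1.3 mm (from pan) |
| Medium sieve rim | 0.1270 | 0.127 | about 1.4 mm |
| Coarse sieve rim | 0.1649 | 0.165 | about 0.3 mm |
| Lid disc top | 0.1702 | 0.170 | about 0.3 mm |

The lid's tilt measured under 0.001 rad.

**What disagreed:** My first grasp of the fine sieve closed on air without disturbing it. Camera depth showed the fingertips about 39 mm higher along the tool than the reported TCP and `nose_length` imply. I commanded z lower by that amount from then on, and every later contact height came out within 0.3 mm of prediction. The top and side cameras also differed by 2–4 mm, so I used wrist-camera positions.

**Bystanders:** Only the pieces of the stack were gripped or moved. The vial, stopper and red lid showed unmoved in the last pictures. The jar and cap were hidden behind the arm in the final top view, and I did not re-measure the jar, cap or dish at the end.

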